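# Index a flange three stops on the dividing table and hold it for the scriber

## Task

We are marking out the next of eight bolt holes on the flange: slide the scribing block along the bench until its front face is square and flush against the base plate of the dividing table, in the middle of the straight edge facing it, with the needle pointing at the spindle. Then take the black bar knob on top of the dividing table, turn it clockwise (seen from above) three clicks to the third stop without running past it, and finish still gripping the knob there so that the flange is held still for scribing. Keep the scribing block standing on the bench all the while, and leave the hammer, tin, square and loose ring alone.

Things in the scene. Friction and masses are not known exactly. Their poses are not given: they have to be found in the camera images.
- block_center (a point): Loose scribing block: bare steel base 84 long x 54 wide x 25 mm high, about 0.7 kg, carrying a 10 mm post and a thin needle. This point: centre of the base, 12.5 mm above the bench. x points forward (the way the needle points), z up. Front and plain rear faces lie 42 mm ahead of and behind it. It starts 9 to 16 cm short of the dividing table, turned up to 17 degrees, up to 2 cm aside.
- block_nose (a point): Centre of the scribing block's front face, 12.5 mm above the bench; axes as for block_center. The post stands 20 mm behind this face (its top 115 mm above the bench); the needle slopes forward and down from it to a point 40 mm ahead of this face, 81 mm above the bench. In place, the needle passes 4 mm above the flange.
- plate_edge (a point): Middle of the base plate's straight edge that faces the scribing block, 7 mm above the bench (plate 14 mm thick). y points out of the edge towards the block, z up; the edge runs 95 mm either way from here along x. In place, the block's front face touches the edge: block_nose is at this point seen from above and the block's x points along -y of this frame.
- knob_grip (a point): Indexing knob on the spindle: black plastic bar 62 long, 20 wide, 34 mm high (116 to 150 mm above the bench) over a 40 mm round collar (110 to 116 mm). This point: on the turning axis, 135 mm above the bench; x along the bar, y across it (the 20 mm to grip), z up. Nothing within 10 cm is taller than 115 mm. Knob, index plate and flange turn together.
- index_plate (a joint): Knob angle in rad: 0 at the home stop where it starts, growing clockwise seen from above. Stops 15 degrees apart: 0, 0.262, 0.524, 0.785 (the third), 1.047.. A spring ball drops into notches: leaving one takes 0.2 to 0.5 N m at once, fading towards the crest half-way; past it the ball pulls the knob on (up to 0.4 N m) into the next notch with a click. It stays in a notch when let go.
- hammer: Bystander: an ordinary hand hammer, 280 mm long, lying on the bench to the right of the robot. To be left alone.
- marking_tin: Bystander: a plain round metal tin, 72 mm in diameter and 55 mm high, standing beyond the dividing table; origin at the centre of its underside. To be left alone.
- try_square: Bystander: a steel try square lying flat, stock 90 x 18 mm and 14 mm high, blade 130 mm long; origin under the middle of the stock. To be left alone.
- spare_flange: Bystander: a loose steel ring, 110 mm outside and 54 mm inside diameter, 12 mm thick, lying on the bench beyond the scribing block; origin at the centre of its underside. To be left alone.
- divider: Dividing table: grey base plate 190 x 190 mm bolted to the bench; on its vertical spindle a notched index plate (168 mm across, 42 to 52 mm above the bench), over it the flange disc (140 mm across, top at 76 mm) and the knob. Origin: on the spindle axis at bench level, 95 mm behind plate_edge; same axes. On its +x side a spring-plunger bracket, 58 mm high, reaches out to 140 mm.
Mind the look-alikes: they are no part of the job. Of the things like the part that bears block_center, leave any that is brown or yellow; of the rest the smaller one is meant.

How it is judged (in metres and radians):
On the way, in this order (a step that is already met when the one before it is completed fails the run):
1. Scribing block flush at the middle of the base plate's edge (within 5 mm of the edge, 12 mm of its middle, 5 degrees of square), index plate still at home (y of block_nose in the frame of plate_edge below 0.005 m and x of block_nose in the frame of plate_edge between -0.012 and 0.012 m and angle between the x axis of block_center and the y axis of plate_edge, either way round below 0.09 rad and value of joint index_plate between -0.12 and 0.12 rad), for 0.2 s.
2. The knob is in the fingers' grip and being turned clockwise, one or two stops from home (contact force between the fingers and knob above 1 N and value of joint index_plate between 0.2 and 0.6 rad), for 0.05 s.
At the end, for the whole second after the job is handed in: Index plate in the third notch clockwise from home (45 degrees, within 3.4), not turning, knob gripped with over 2 N; scribing block upright, its front face within 5 mm of the plate's edge, within 12 mm of its middle and square within 5 degrees (value of joint index_plate between 0.725 and 0.845 rad and velocity of joint index_plate between -0.1 and 0.1 rad/s and contact force between the fingers and knob above 2 N and y of block_nose in the frame of plate_edge below 0.005 m and x of block_nose in the frame of plate_edge between -0.012 and 0.012 m and angle between the x axis of block_center and the y axis of plate_edge, either way round below 0.09 rad and angle between block_center's own z axis and vertical below 0.05 rad); the arm keeps its last pose, push and grip.
It fails at once if the knob is run past the third stop (over the crest towards the fourth) (value of joint index_plate above 0.93 rad).
It fails at once if the knob is turned the wrong way, over the crest (value of joint index_plate below -0.16 rad).
It fails at once if the scribing block is lifted off the bench or tipped (height (world z) of block_center above 0.024 m or angle between block_center's own z axis and vertical above 0.35 rad).
It fails at once if the hammer, tin, square or loose ring is disturbed (moved more than 3 cm) (distance of any of hammer, marking_tin, try_square, spare_flange from where it was at the start of the episode above 0.03 m).
It also fails if it takes over 64 s, if anything falls off the work surface, if the arm or the gripper's body presses on something with over 40 N, if the wrist force passes 120 N, or if a joint passes its speed limit or range.

## Robot

A 6-joint arm with a two-finger parallel gripper is mounted at the origin on the work surface. World frame = base frame: x ahead of the robot, y to its left, z up, the work surface at z = 0. Lengths are in mm, angles in degrees, forces in N, time in s.
With the tool pointing down it reaches from about 350 to 850 mm from the base axis. Payload 8.1 kg.
Tool frame: the origin (TCP) lies midway between the tips of the shut fingers; the grasp point (between the pads) lies 19 mm behind it (hold_point_z is the distance from the TCP to the grasp point, in mm); z points along the fingers, y is the direction in which the jaws open and shut (so a half turn about z gives the same grasp; the last joint's range is limited). The gripper opens to 85 mm and grips with 20 to 120 N. Pads are 22 mm wide; open, the fingers measure 114 mm over their backs; the gripper's body (76 mm by 85 mm) begins 54 mm behind the grasp point. The pads swing forward as they close: fully open they stand 13 mm farther back than shut.
Start: joints at [-4.893, 7.471, 85.268, -0, 87.261, -4.893], TCP at [600.004, 0.022, 231.292] pointing down, gripper open.
Joint ranges: [-169.43, 169.43], [-51.17, 129.36], [1.28, 143.12], [-76.62, 256.62], [0, 156.53], [-152.29, 152.29]. Speed limits (degrees/s): [136.94, 136.94, 159.86, 180, 180, 180].

## Interface

Orientations are given as [roll, pitch, yaw] about the fixed x, y, z axes, in that order (R = Rz(yaw) Ry(pitch) Rx(roll)).
In Python, from bench import sense, snapshot, camera_params, hand_in, hold_point_z gives the robot as it stands.
- The arm moves only by the tool servo_tool, never from a script. Its argument "motion" is a list of rows, each a list of 7 numbers: the finger opening in mm, from 0 to 85.4, then the shift along the tool's x, y, z in mm, then the turn, a rotation vector about the tool's x, y, z in rad. A call has 1 to 10 rows; each row shifts and turns the pose as measured when the row begins, along the tool's axes as they then stand; what a row does not reach is not made up. A row lasts 1/10 s, in which the tool goes at most 50 mm and 8.59 degrees, less where a joint would pass 70% of its speed; a pose out of reach is approached as far as the arm can. A call with a gripper value outside its range is refused whole. The fingers move at their own pace and stop on an object; "force" is the grip in N (left out, the last holds). Time passes only in rows, so rows that do not move let the fingers close. It gives the time, the measured TCP pose, the force and the opening at its end, in the units of the state.
- sense(): the state, without advancing time (a new reading comes with each control period).
- snapshot(name): name is "scene" or "side" or "wrist"; returns the picture (384x512x3 uint8, blue, green, red); there is no depth.
- camera_params(name): a dict with "fx", "fy", "cx", "cy" (pixels), "R" (3x3) and "t" (3): a world point X has camera coordinates R X + t; the wrist camera has in their place "tool_from_camera" (4x4, takes a point from camera to tool coordinates, whose origin is the TCP and whose axes are the flange's). Camera axes: x right, y down, z forward; pixel columns grow to the right and rows downward; lengths in mm; the calibration is good to about 2 mm. A picture is of the moment at which its call begins: read the wrist's pose just before it. camera_params takes no time and is no camera call.
- hand_in(): hands the job in, once; it reports no verdict.
The state is a dict: "time": time; "joint_pos": joint angles; "qd": joint speeds; "joint_efforts": joint torques, N m; "tool_pos": TCP position; "tcp_rot": TCP orientation; "ft_force": force on the tool from outside, world axes, zero at the start; "wrist_torque": the same for the moment, N m; "finger_gap": finger opening in mm.
Only numpy, scipy, OpenCV 4.12 (cv2) and the standard library are available. Lean on these libraries where they do the work, as an engineer would, in place of code of your own. Each camera call takes 0.05 s, during which the arm holds its last target. There are 200 camera calls.

## Working session

There is one attempt and no reset: what is moved stays moved. The work goes in short steps, Python scripts to look and compute and a tool call to move; the robot and the scene stay as the last step left them, time stands still between calls to the robot, and variables do not carry over. Pictures are saved under pics/ and viewed, about 8 in all and at most 12, crops included, and the job is handed in when it is done.

Besides the shell and the picture viewer there is one more tool, called as name(argument=value, ...) on one line, values as JSON. servo_tool: Moves the arm, as the interface text tells. Its arguments: {"type":"object","properties":{"motion":{"type":"array"},"force":{"type":"number"}},"required":["motion"]}

```bash
mkdir -p pics; ls; python3 - <<'E'
from bench import *
import cv2,numpy as np
s=sense();print(s)
for n in("scene","side","wrist"):
    cv2.imwrite(f"pics/{n}0.png",snapshot(n));print(n,camera_params(n))
print(hold_point_z)
a=cv2.imread("pics/scene0.png");b=cv2.imread("pics/side0.png")
cv2.imwrite("pics/a.png",cv2.resize(a,(800,600),interpolation=cv2.INTER_CUBIC))
E
```

```text
pics
{'time': 0.0, 'joint_pos': array([-4.89311806e+00,  7.51696922e+00,  8.53293382e+01,  2.77040057e-03,
        8.72618915e+01, -4.89230739e+00]), 'qd': array([-0.0340805 , -0.01024971,  0.03264056, -0.03890343,  0.01813693,
       -0.11233664]), 'joint_efforts': array([-1.90700346e-03, -5.69404185e+01, -5.00557995e+01, -2.19391650e-04,
        1.44415747e-02,  7.24149572e-05]), 'tool_pos': array([5.99447169e+02, 8.67405798e-02, 2.30224472e+02]), 'tcp_rot': array([-1.79892431e+02, -1.19844391e-02,  8.99990431e+01]), 'ft_force': array([ 0.64371166,  0.06989471, -0.13350786]), 'wrist_torque': array([-0.01590844,  0.05942671, -0.00300881]), 'finger_gap': 85.26344611428641}
scene {'fx': 482.0717379750536, 'fy': 482.0717379750536, 'cx': 250.49367322903768, 'cy': 199.07606699973775, 'R': array([[ 0.51395046,  0.85770689,  0.0139216 ],
       [ 0.72213034, -0.4238373 , -0.54670808],
       [-0.4630148 ,  0.29103408, -0.83720754]]), 't': array([-304.20640498, -343.63563607, 1642.80898519])}
side {'fx': 441.24696892334794, 'fy': 441.24696892334794, 'cx': 253.3532681543618, 'cy': 192.23354502535074, 'R': array([[ 0.88277778, -0.46971449,  0.00846679],
       [-0.32635087, -0.62610612, -0.70815693],
       [ 0.33793268,  0.62238206, -0.70600431]]), 't': array([-488.12546392,  237.64491193, 1424.38629957])}
wrist {'fx': 303.4524937036492, 'fy': 303.4524937036492, 'cx': 257.4010259726858, 'cy': 191.08377231849298, 'tool_from_camera': array([[-5.71613742e-04, -9.51998677e-01, -3.06101603e-01,
         7.83312930e+01],
       [ 9.99999606e-01, -7.52112079e-04,  4.71726338e-04,
        -9.46125824e-01],
       [-6.79305563e-04, -3.06101213e-01,  9.51998732e-01,
        -1.43664262e+02],
       [ 0.00000000e+00,  0.00000000e+00,  0.00000000e+00,
         1.00000000e+00]])}
18.700000000000003
```

View pics/a.png

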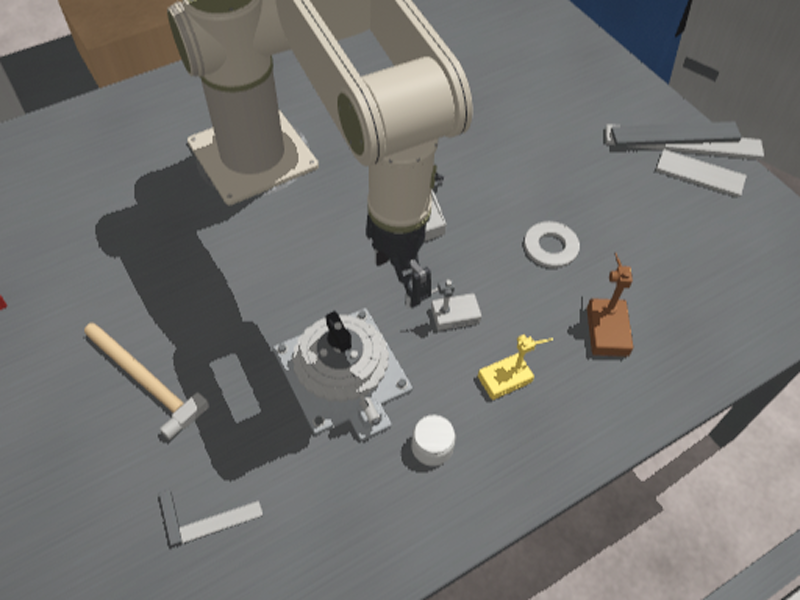

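View pics/side0.png

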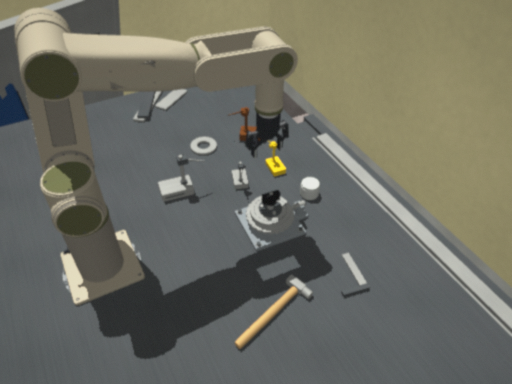

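In the 800x600 scene view, the scribing-block candidates are:
- small bare-steel block at (457,310)
- larger grey block half hidden behind the wrist at (435,215), seen at (177,187) in the side view
- yellow block at (507,377)
- brown block at (610,325)

The small steel one fits: it is the smaller of the non-brown, non-yellow blocks, and its needle points at the dividing table. I'll confirm it in an enlarged crop.

```bash
python3 - <<'E'
import cv2
a=cv2.imread("pics/scene0.png")[170:310,165:325]
cv2.imwrite("pics/a1.png",cv2.resize(a,None,fx=4.25,fy=4.25,interpolation=cv2.INTER_CUBIC))
w=cv2.imread("pics/wrist0.png");cv2.imwrite("pics/w1.png",cv2.resize(w,(768,576),interpolation=cv2.INTER_CUBIC))
E
```

```text
(no output)
```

View pics/a1.png

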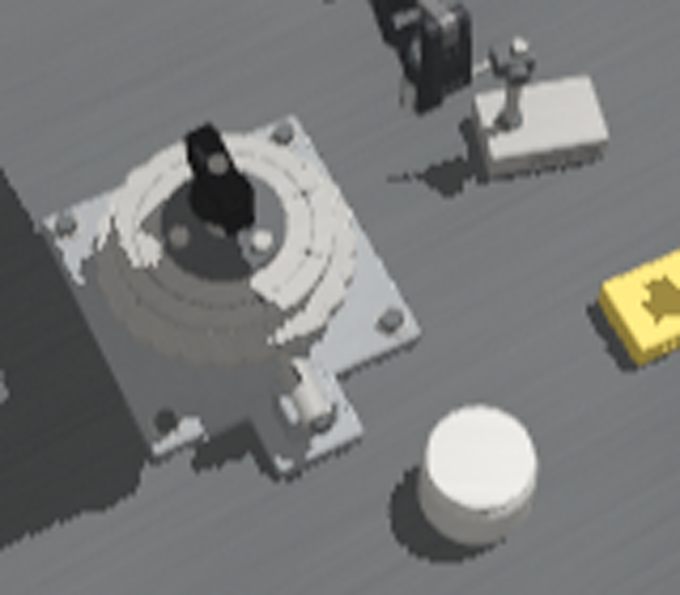

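View pics/w1.png

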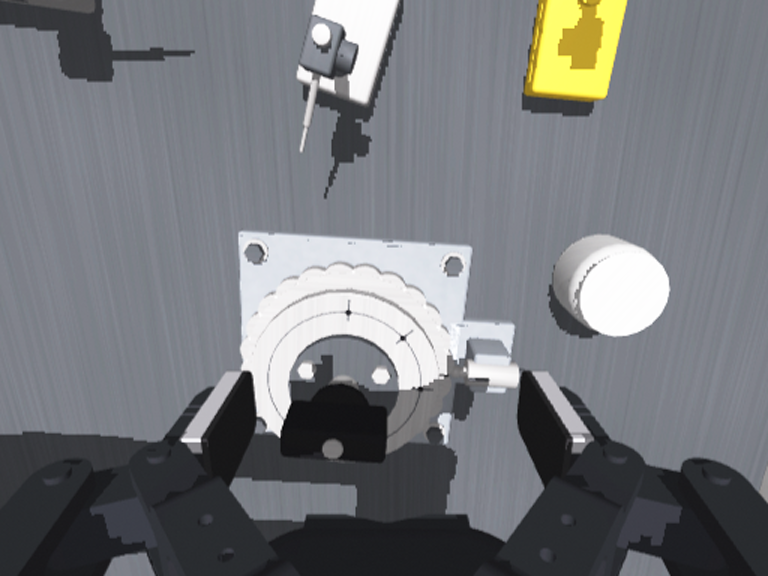

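The crop confirms it: a bare steel block with top corners at about (475,97), (590,77), (607,135) and (490,160), and its needle pointing left at the table. The plate's facing edge runs from (293,118) to (420,330). In the wrist view the same edge runs from (239,232) to (471,246), and the black knob top is at about (281–387, 402–462).

```bash
cat > h.py <<'E'
import numpy as np
from bench import *
from scipy.spatial.transform import Rotation as Ro
def ray(n,px,z,pose=None):
    c=camera_params(n);v=np.array([(px[0]-c['cx'])/c['fx'],(px[1]-c['cy'])/c['fy'],1])
    if n=='wrist':
        p,r=pose;R=Ro.from_euler('xyz',r,degrees=True).as_matrix();T=c['tool_from_camera']
        d=R@T[:3,:3]@v;o=R@T[:3,3]+p
    else: d=c['R'].T@v;o=-c['R'].T@c['t']
    return o+d*(z-o[2])/d[2]
E
python3 - <<'E'
from h import *
s=sense();P=(s['tool_pos'],s['tcp_rot'])
cr=lambda x,y:(x/4.25+165-.4,y/4.25+170-.4)
wr=lambda x,y:(x/1.5-.2,y/1.5-.2)
def sh(l,n,f,pts,z):
    q=np.array([ray(n,f(*p),z,P) for p in pts])[:,:2]; print(l,np.round(q,1).tolist(),'mean',q.mean(0).round(1),'edges',[(round(float(np.hypot(*d)),1),round(float(np.degrees(np.arctan2(d[1],d[0]))),1)) for d in np.diff(q,axis=0)])
sh('block','scene',cr,[(475,97),(590,77),(607,135),(490,160),(475,97)],25)
sh('plate','scene',cr,[(45,220),(293,118),(420,330)],14)
sh('plate w','wrist',wr,[(239,232),(471,246)],14)
sh('block front w','wrist',wr,[(300,78),(367,104),(402,0)],25)
sh('knob w','wrist',wr,[(285,402),(387,405),(383,462),(281,455)],150)
sh('posttop s','scene',cr,[(518,44)],115);sh('posttop w','wrist',wr,[(321,33)],115)
sh('tip w','wrist',wr,[(302,151)],81)
E
```

```text
block [[538.2, 119.8], [564.5, 197.6], [609.9, 180.5], [586.4, 101.0], [538.2, 119.8]] mean [567.4 143.7] edges [(82.0, 71.3), (48.5, -20.6), (82.9, -106.4), (51.8, 158.6)]
plate [[470.6, -175.6], [483.6, 6.9], [667.0, -3.9]] mean [540.4 -57.5] edges [(183.0, 85.9), (183.7, -3.4)]
plate w [[480.6, 8.8], [666.8, -2.7]] mean [573.7   3.1] edges [(186.6, -3.5)]
block front w [[537.9, 120.3], [584.7, 103.3], [609.1, 168.0]] mean [577.2 130.5] edges [(49.8, -20.0), (69.2, 69.4)]
knob w [[541.5, -61.7], [598.9, -63.7], [596.6, -102.2], [536.7, -97.3]] mean [568.4 -81.2] edges [(57.5, -1.9), (38.6, -93.5), (60.1, 175.3)]
posttop s [[565.9, 128.8]] mean [565.9 128.8] edges []
posttop w [[565.5, 130.3]] mean [565.5 130.3] edges []
tip w [[546.5, 72.3]] mean [546.5  72.3] edges []
```

servo_tool(motion=[[85,45,-4,0,0,0,0],[85,45,-4,0,0,0,0],[85,45,-4,0,0,0,0],[85,45,-4,0,0,0,0],[85,0,0,10,0,0,0.108],[85,0,0,10,0,0,0.108],[85,0,0,10,0,0,0.108],[85,0,0,0,0,0,0],[85,0,0,0,0,0,0]])

```text
time: 1.05
tool_pos: [581.1, 186.8, 196.2]
tcp_rot: [-179.7, 0.2, 70.9]
ft_force: [0.6, 1.0, 1.0]
finger_gap: 84.5
```

```bash
cat > look.py <<'E'
import sys,cv2
from h import *
n=sys.argv[1];s=sense();im=snapshot(n);cv2.imwrite(sys.argv[2],cv2.resize(im,(768,576),interpolation=cv2.INTER_CUBIC))
np.save('pose.npy',np.array([s['tool_pos'],s['tcp_rot']]))
for k in('time','tool_pos','tcp_rot','ft_force','finger_gap'):print(k,np.round(s[k],1))
E
python3 look.py wrist pics/w2.png
```

```text
time 1.0
tool_pos [581.1 186.8 196.2]
tcp_rot [-179.7    0.2   70.9]
ft_force [0.6 1.  1. ]
finger_gap 84.5
```

View pics/w2.png

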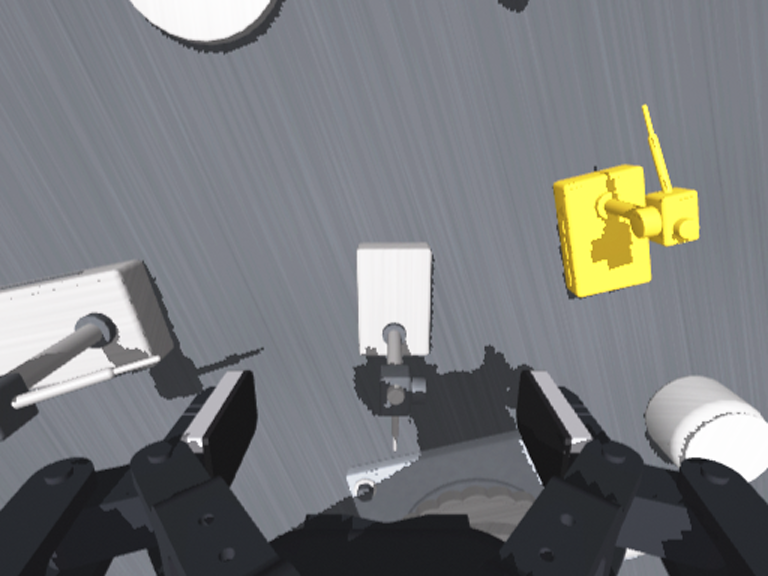

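The wrist view shows the small steel block centred and upright, with top corners at about (359,244), (431,244), (429,354) and (360,354). The large grey block's nearest corner is at (160,355) on the left.

```bash
python3 - <<'E'
from h import *
P=np.load('pose.npy');R=Ro.from_euler('xyz',P[1],degrees=True).as_matrix()
for l,p,z in [('rl',(359,244),25),('rr',(431,244),25),('fr',(429,354),25),('fl',(360,354),25),('post',(394,331),25),('tip',(395,448),81),('big',(160,355),30),('big2',(137,262),30),('tin',(650,420),55)]:
    w=ray('wrist',(p[0]/1.5-.2,p[1]/1.5-.2),z,P);print(l,w.round(1),'tool',(R.T@(w-P[0])).round(1))
E
```

```text
rl [563.9 201.4  25. ] tool [  8.7 -20.  171.3]
rr [611.9 184.8  25. ] tool [  8.7  30.7 171. ]
fr [584.9 103.6  25. ] tool [-76.9  31.7 171.2]
fl [535.1 120.7  25. ] tool [-77.  -20.9 171.5]
post [565.8 130.3  25. ] tool [-57.9   5.  171.3]
tip [546.   72.3  81. ] tool [-119.4    5.   115.5]
big [393.4 171.3  30. ] tool [ -75.7 -171.4  167.4]
big2 [412.3 241.3  30. ] tool [  -3.3 -176.4  167.2]
tin [722.3  16.2  55. ] tool [-114.6  190.   140.4]
```

servo_tool(motion=[[85,0,5.5,40,0,0,0],[85,0,0,45,0,0,0],[85,0,0,45,0,0,0],[85,0,0,35,0,0,0],[85,0,0,0,0,0,0],[85,0,0,0,0,0,0]])

```text
time: 1.7
tool_pos: [591.9, 184.3, 34.3]
tcp_rot: [179.7, -0.2, 71.5]
ft_force: [1.1, 1.0, 0.1]
finger_gap: 84.6
```

servo_tool(motion=[[85,0,-5,14,0,0,0],[85,0,0,14,0,0,0],[85,0,0,0,0,0,0],[85,0,0,0,0,0,0]])

```text
time: 2.1
tool_pos: [591.8, 187.0, 11.4]
tcp_rot: [179.2, -0.5, 71.6]
ft_force: [0.2, 0.1, -0.5]
finger_gap: 85.2
```

servo_tool(motion=[[85,0,-6,4,0,0,0],[85,0,0,0,0,0,0]])

```text
time: 2.3
tool_pos: [586.7, 189.3, 8.3]
tcp_rot: [179.1, -0.6, 71.6]
ft_force: [-1.1, -0.5, -0.4]
finger_gap: 85.0
```

```bash
python3 - <<'E'
from h import *
for i in range(4):
  s=sense();print(s['time'],s['tool_pos'].round(2),s['tcp_rot'].round(2),s['joint_pos'].round(2))
  snapshot('side')
E
```

```text
2.3 [586.66 189.31   8.3 ] [179.14  -0.56  71.6 ] [1.310e+01 2.100e+01 9.400e+01 3.000e-02 6.399e+01 3.149e+01]
2.35 [587.4  189.29   8.87] [179.08  -0.59  71.6 ] [1.309e+01 2.099e+01 9.394e+01 2.000e-02 6.398e+01 3.148e+01]
2.4 [587.68 189.26   9.07] [179.06  -0.6   71.6 ] [1.308e+01 2.099e+01 9.392e+01 2.000e-02 6.398e+01 3.148e+01]
2.45 [587.85 189.2    9.12] [179.05  -0.6   71.6 ] [1.307e+01 2.099e+01 9.390e+01 2.000e-02 6.398e+01 3.147e+01]
```

servo_tool(motion=[[85,-4,0,4,0.0166,-0.0105,0],[85,0,0,0,0,0,0],[85,0,0,0,0,0,0]])

```text
time: 2.8
tool_pos: [586.9, 184.9, 5.0]
tcp_rot: [-179.9, 0.0, 71.6]
ft_force: [0.1, -0.2, 0.2]
finger_gap: 85.2
```

servo_tool(motion=[[50,0,0,0,0,0,0],[50,0,0,0,0,0,0],[50,0,0,0,0,0,0],[50,0,0,0,0,0,0],[50,0,0,0,0,0,0],[50,0,0,0,0,0,0]], force=25)

```text
time: 3.4
tool_pos: [586.6, 185.1, 5.0]
tcp_rot: [-179.9, 0.1, 71.6]
ft_force: [-1.4, 0.2, 0.2]
finger_gap: 53.7
```

servo_tool(motion=[[50,0,0,0,0,0,-0.09],[50,0,0,0,0,0,-0.09],[50,0,0,0,0,0,-0.082],[50,0,0,0,0,0,0],[50,-15,0,0,0,0,0],[50,-15,0,0,0,0,0],[50,-15,0,0,0,0,0],[50,-15,0,0,0,0,0],[50,0,0,0,0,0,0],[50,0,0,0,0,0,0]], force=40)

```text
time: 4.4
tool_pos: [582.6, 123.0, 5.2]
tcp_rot: [-179.9, -0.1, 86.6]
ft_force: [0.3, 5.3, -1.4]
finger_gap: 53.3
```

servo_tool(motion=[[50,-10,-1,0,0,0,0],[50,-10,0,0,0,0,0],[50,-8,0,0,0,0,0],[50,-4,0,0,0,0,0],[50,0,0,0,0,0,0],[50,0,0,0,0,0,0]])

```text
time: 5.0
tool_pos: [579.7, 92.2, 5.2]
tcp_rot: [-179.9, -0.3, 86.5]
ft_force: [-0.2, 3.9, 0.3]
finger_gap: 53.4
```

```bash
python3 look.py scene pics/s3.png; python3 - <<'E'
import cv2
from bench import *
a=snapshot('scene');cv2.imwrite('pics/s3c.png',cv2.resize(a[180:270,210:330],None,fx=6,fy=6,interpolation=cv2.INTER_CUBIC))
E
```

```text
time 5.0
tool_pos [579.7  92.2   5.2]
tcp_rot [-179.9   -0.3   86.5]
ft_force [-0.2  3.9  0.3]
finger_gap 53.4
```

View pics/s3c.png

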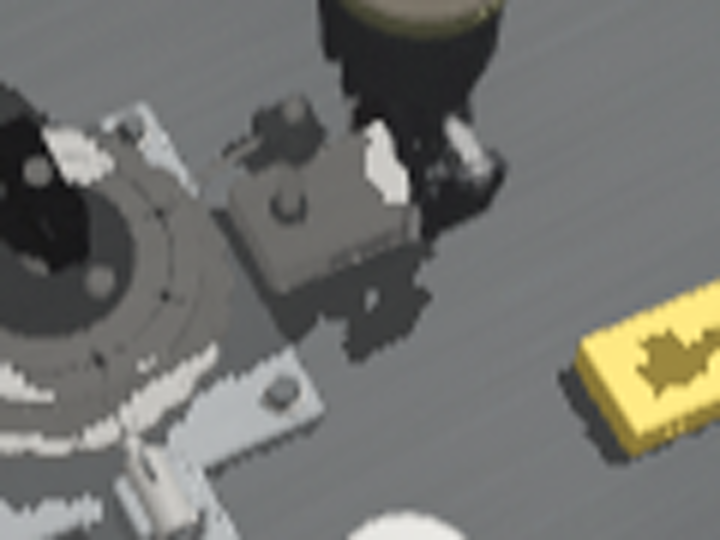

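The crop shows the block just short of the edge, with its front top corners at about (233,193) and (283,293). The plate corners are at (140,105) and (323,408).

```bash
python3 - <<'E'
from h import *
f=lambda x,y:(x/6+210-.4,y/6+180-.4)
r=lambda p,z:ray('scene',f(*p),z)[:2]
A,B=r((140,105),14),r((323,408),14);C,D=r((233,193),25),r((283,293),25)
u=(B-A)/np.linalg.norm(B-A);n=np.array([-u[1],u[0]]);m=(A+B)/2
print('edge',A,B,np.linalg.norm(B-A),'mid',m,'front',C,D)
for q in(C,D,(C+D)/2):print('x %.1f y %.1f'%((q-m)@u,(q-m)@n))
P=r((290,205),25);print('post',(P-m)@u,(P-m)@n)
E
```

```text
edge [481.88150356   5.82790684] [667.91749984  -4.4531143 ] 186.31986289270867 mid [574.8995017    0.68739627] front [553.86395724  15.55848501] [612.35013721   7.67768482]
x -21.8 y 13.7
x 37.0 y 9.0
x 7.6 y 11.4
post -3.581632039027138 34.54062996766557
```

servo_tool(motion=[[50,-4,0,0,0,0,0],[50,-4,0,0,0,0,0],[50,-2,0,0,0,0,0],[50,0,0,0,0,0,0]])

```text
time: 5.5
tool_pos: [579.2, 83.6, 5.2]
tcp_rot: [-179.9, -0.3, 86.6]
ft_force: [0.3, 1.8, 0.5]
finger_gap: 52.9
```

servo_tool(motion=[[50,-3,0,0,0,0,0],[50,-2,0,0,0,0,0]])

```text
time: 5.7
tool_pos: [578.9, 82.9, 5.4]
tcp_rot: [-179.9, -0.7, 86.7]
ft_force: [0.9, 13.8, -1.7]
finger_gap: 53.0
```

servo_tool(motion=[[50,-3,0,0,0,0,0]])

```text
time: 5.8
tool_pos: [578.9, 82.8, 5.6]
tcp_rot: [-179.9, -1.0, 86.7]
ft_force: [-0.0, 20.9, 1.7]
finger_gap: 53.1
```

servo_tool(motion=[[50,-3,0,0,0,0,0],[50,0,0,0,0,0,0],[85,0,0,0,0,0,0],[85,0,0,0,0,0,0],[85,0,0,0,0,0,0],[85,0,0,0,0,0,0],[85,0,0,0,0,0,0]])

```text
time: 6.5
tool_pos: [578.6, 81.2, 5.7]
tcp_rot: [-179.9, -1.0, 86.8]
ft_force: [-0.2, -0.2, -0.3]
finger_gap: 84.5
```

```bash
python3 - <<'E'
import cv2
from h import *
s=sense();print(s['tool_pos'],s['tcp_rot'],s['ft_force'],s['finger_gap'])
R=Ro.from_euler('xyz',s['tcp_rot'],degrees=True);print((R.inv()*Ro.from_euler('xyz',[180,0,86.55],degrees=True)).as_rotvec())
E
```

```text
[578.63996184  81.16233074   5.66982557] [-179.90455678   -1.03297258   86.78804533] [-0.21274441 -0.15261676 -0.32402318] 84.5312991829156
[-0.0017032  -0.01802528  0.00416958]
```

servo_tool(motion=[[85,0,0,-5,0,-0.018,0.004],[85,0,0,-10,0,0,0],[85,0,0,-30,0,0,0],[85,0,0,-45,0,0,0],[85,0,0,-45,0,0,0],[85,0,0,-45,0,0,0],[85,0,0,0,0,0,0],[85,0,0,0,0,0,0]])

```text
time: 7.3
tool_pos: [578.1, 81.6, 197.2]
tcp_rot: [-180.0, 0.2, 86.6]
ft_force: [-0.3, 0.0, -1.1]
finger_gap: 85.0
```

```bash
python3 look.py wrist pics/w4.png; python3 look.py scene pics/s4.png; python3 -c "
import cv2
a=cv2.imread('pics/s4.png')[240:450,270:510];cv2.imwrite('pics/s4c.png',cv2.resize(a,None,fx=2.8,fy=2.8,interpolation=cv2.INTER_CUBIC))"
```

```text
time 7.3
tool_pos [578.1  81.6 197.2]
tcp_rot [-180.     0.2   86.6]
ft_force [-0.3  0.  -1.1]
finger_gap 85.0
time 7.4
tool_pos [578.8  81.7 197.9]
tcp_rot [180.    0.2  86.6]
ft_force [-0.2  0.2  0.1]
finger_gap 85.3
```

View pics/w4.png

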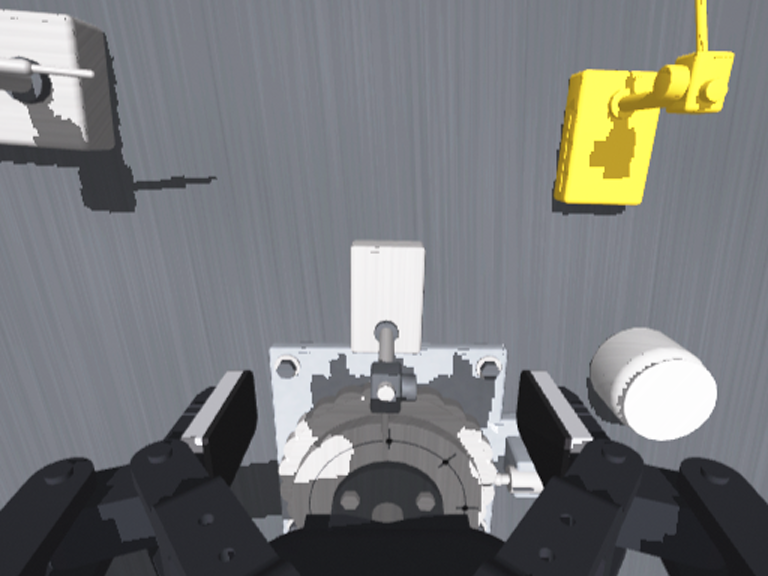

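The block now stands against the plate. Its front corners are at (351,353) and (423,353), and the plate edge runs from (271,346) to (506,346), so it looks centred. I'll check flushness and the knob numerically.

```bash
python3 - <<'E'
from h import *
P=np.array([[578.3,81.6,197.4],[180,.2,86.6]])
r=lambda p,z:ray('wrist',(p[0]/1.5-.2,p[1]/1.5-.2),z,P)[:2]
A,B=r((271,346.5),14),r((506,347),14)
u=(B-A)/np.linalg.norm(B-A);n=np.array([-u[1],u[0]]);m=(A+B)/2
print('edge len',np.linalg.norm(B-A),'mid',m,'ang',np.degrees(np.arctan2(u[1],u[0])),'spindle',m-95*n)
for q,z in [((351,353),25),((423,353),25),((424,243),25),((352,243),25),((387,332),25),((386,393),115)]:
    w=r(q,z);print(q,w.round(1),'x %.1f y %.1f'%((w-m)@u,(w-m)@n))
E
```

```text
edge len 185.34834158860454 mid [574.60797805   4.51593999] ang -3.5858134709961567 spindle [568.66635462 -90.29807328]
(351, 353) [545.9   6.2] x -28.8 y -0.1
(423, 353) [600.9   2.9] x 26.3 y 0.1
(424, 243) [604.6  88.7] x 24.7 y 85.9
(352, 243) [553.8  91.8] x -26.3 y 85.8
(387, 332) [574.4  22. ] x -1.3 y 17.5
(386, 393) [573.8  24.1] x -2.0 y 19.5
```

View pics/s4c.png

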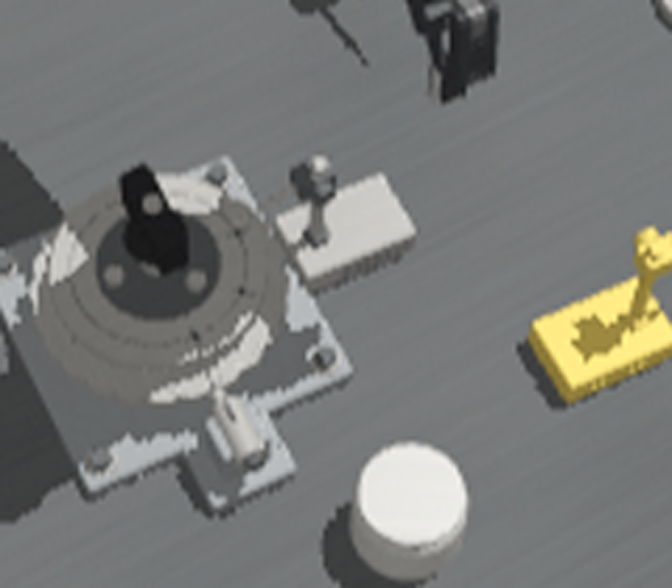

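The block is flush (y about 0), off centre by -1.5 mm and square. The scene crop agrees: the front face is on the edge and the knob is still at home. Next is the knob.

servo_tool(motion=[[85,-43,0,0,0,0,0],[85,-43,0,0,0,0,0],[85,-43,0,0,0,0,0],[85,-43,1,0,0,0,0],[85,0,0,0,0,0,-0.145],[85,0,0,0,0,0,-0.145],[85,0,0,0,0,0,-0.145],[85,0,0,0,0,0,-0.145],[85,0,0,0,0,0,-0.145],[85,0,0,0,0,0,-0.145]])

```text
time: 8.4
tool_pos: [557.9, -95.0, 177.4]
tcp_rot: [-178.9, -1.5, 138.1]
ft_force: [0.4, -0.5, 0.1]
finger_gap: 85.1
```

servo_tool(motion=[[85,0,0,0,0,0,-0.145],[85,0,0,0,0,0,-0.145],[85,0,0,0,0,0,-0.145],[85,0,0,0,0,0,-0.145],[85,0,0,0,0,0,-0.12],[85,0,0,0,0,0,0],[85,0,0,0,0,0,0]])

```text
time: 9.1
tool_pos: [549.8, -93.0, 163.2]
tcp_rot: [179.5, -3.1, 179.7]
ft_force: [0.8, -0.2, -0.0]
finger_gap: 85.0
```

```bash
python3 look.py wrist pics/w5.png
```

```text
time 9.1
tool_pos [549.8 -93.  163.2]
tcp_rot [179.5  -3.1 179.7]
ft_force [ 0.8 -0.2 -0. ]
finger_gap 85.0
```

View pics/w5.png

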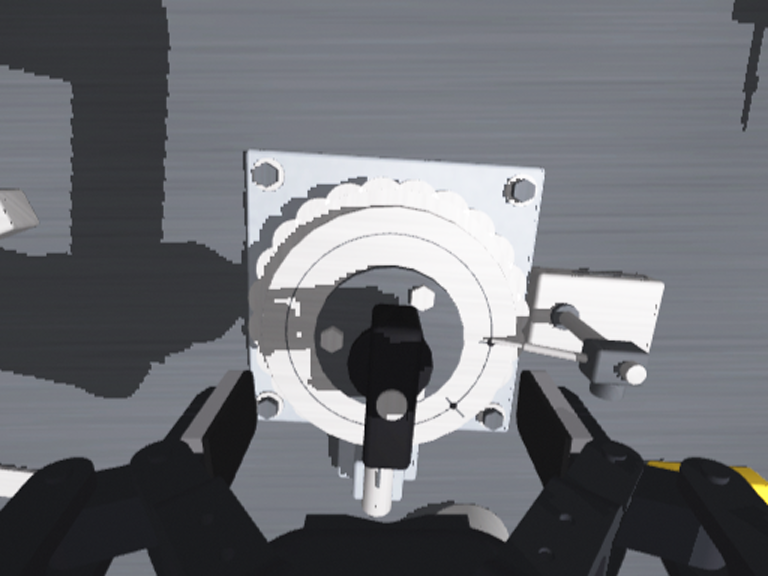

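The wrist view shows the bar knob with its top face at about (375,329), (415,329), (410,468) and (364,466). The block still stands at the plate, on the right. The tool sank and tilted 3° while rotating, so I'll correct that.

```bash
cat > aim.py <<'E'
import sys
from h import *
x,y,z,yaw=map(float,sys.argv[1:5])
s=sense();R=Ro.from_euler('xyz',s['tcp_rot'],degrees=True)
print('t %.2f'%s['time'],s['tool_pos'].round(1),s['tcp_rot'].round(2),'F',s['ft_force'].round(1),'T',s['wrist_torque'].round(2),'gap %.1f'%s['finger_gap'])
print('shift tool',R.inv().apply(np.array([x,y,z])-s['tool_pos']).round(1),'rot',(R.inv()*Ro.from_euler('xyz',[180,0,yaw],degrees=True)).as_rotvec().round(4))
E
python3 - <<'E'
from h import *
P=np.load('pose.npy')
r=lambda p,z:ray('wrist',(p[0]/1.5-.2,p[1]/1.5-.2),z,P)[:2]
q=[r(p,150) for p in [(373,329),(415,329),(410,468),(364,466)]]
print(np.round(q,1),np.mean(q,0),np.degrees(np.arctan2(*((q[3]+q[2]-q[0]-q[1])[::-1]))))
e=[r(p,14) for p in [(543,169),(513,431)]];print('edge',e)
E
python3 aim.py 568.7 -91 170 176.5
```

```text
[[ 536.9  -97.9]
 [ 537.1  -82.2]
 [ 597.2  -83.7]
 [ 596.  -102.4]] [566.81937257 -91.5278393 ] -2.8824205843040054
edge [array([480.08071658,   7.80655025]), array([667.04471783,   0.72109529])]
t 9.15 [549.7 -92.9 163.1] [179.49  -3.16 179.68] F [-0.4 -0.  -0.5] T [-0.03 -0.07 -0.03] gap 84.8
shift tool [-18.6   2.1  -8. ] rot [ 0.0073 -0.0554  0.0553]
```

servo_tool(motion=[[85,-9,1,-4,0.004,-0.028,0.028],[85,-9,1,-4,0.004,-0.028,0.026],[85,0,0,0,0,0,0],[85,0,0,0,0,0,0]])

```text
time: 9.55
tool_pos: [567.1, -91.1, 168.3]
tcp_rot: [-180.0, -0.1, 175.9]
ft_force: [0.2, -0.0, -0.8]
finger_gap: 85.0
```

```bash
python3 aim.py 568.5 -91.2 118 176.6
```

```text
t 9.55 [567.1 -91.1 168.3] [-1.7998e+02 -1.2000e-01  1.7594e+02] F [ 0.2 -0.  -0.8] T [-0.01 -0.    0.04] gap 85.0
shift tool [-1.5  0.  50.3] rot [-0.0003 -0.002  -0.0116]
```

servo_tool(motion=[[85,-1.5,0,15,0,-0.002,-0.0116],[85,0,0,15,0,0,0],[85,0,0,12,0,0,0],[85,0,0,0,0,0,0],[85,0,0,0,0,0,0]])

```text
time: 10.05
tool_pos: [566.3, -91.0, 119.6]
tcp_rot: [180.0, -0.3, 176.6]
ft_force: [-0.7, 0.5, 0.1]
finger_gap: 84.8
```

```bash
python3 aim.py 568.5 -91.2 118 176.6
```

```text
t 10.05 [566.3 -91.  119.6] [179.97  -0.33 176.62] F [-0.7  0.5  0.1] T [-0.06  0.01  0.01] gap 84.8
shift tool [-2.2 -0.   1.6] rot [ 0.0006 -0.0057  0.0003]
```

servo_tool(motion=[[85,-2,0,0.5,0,-0.005,0],[14,0,0,0,0,0,0],[14,0,0,0,0,0,0],[14,0,0,0,0,0,0],[14,0,0,0,0,0,0],[14,0,0,0,0,0,0],[14,0,0,0,0,0,0],[14,0,0,0,0,0,0],[14,0,0,0,0,0,0]], force=40)

```text
time: 10.95
tool_pos: [569.6, -91.2, 120.9]
tcp_rot: [180.0, 0.1, 176.6]
ft_force: [-0.4, 0.0, 0.8]
finger_gap: 19.4
```

```bash
python3 aim.py 568.5 -91.2 119 161.6
```

```text
t 10.95 [569.6 -91.2 120.9] [1.7998e+02 1.3000e-01 1.7665e+02] F [-0.4  0.   0.8] T [0.05 0.04 0.18] gap 19.4
shift tool [ 1.1 -0.1  1.9] rot [0.0006 0.0022 0.2626]
```

servo_tool(motion=[[14,0,0,0,0,0,0.05],[14,0,0,0,0,0,0.05],[14,0,0,0,0,0,0.05],[14,0,0,0,0,0,0.04],[14,0,0,0,0,0,0.03]])

```text
time: 11.45
tool_pos: [569.5, -91.5, 120.9]
tcp_rot: [-180.0, 0.1, 163.7]
ft_force: [-0.7, -0.5, -0.5]
finger_gap: 19.3
```

```bash
python3 aim.py 569.2 -91.2 120 161.6
```

```text
t 11.45 [569.5 -91.5 120.9] [-1.7998e+02  1.2000e-01  1.6371e+02] F [-0.7 -0.5 -0.5] T [0.08 0.02 0.16] gap 19.3
shift tool [0.4 0.2 0.9] rot [-0.0003  0.0022  0.0367]
```

servo_tool(motion=[[14,0,0,0,0,0,0.036],[14,0,0,0,0,0,0],[14,0,0,0,0,0,0.05],[14,0,0,0,0,0,0.05],[14,0,0,0,0,0,0.05],[14,0,0,0,0,0,0.05],[14,0,0,0,0,0,0.03],[14,0,0,0,0,0,0]])

```text
time: 12.25
tool_pos: [569.3, -91.9, 120.9]
tcp_rot: [-180.0, 0.1, 148.3]
ft_force: [-0.8, 0.3, 0.2]
finger_gap: 19.7
```

```bash
python3 aim.py 569.2 -91.2 120 131.6
```

```text
t 12.25 [569.3 -91.9 120.9] [-1.7997e+02  1.2000e-01  1.4830e+02] F [-0.8  0.3  0.2] T [ 0.19  0.04 -0.62] gap 19.7
shift tool [0.5 0.5 0.9] rot [-0.0003  0.0022  0.2915]
```

servo_tool(motion=[[14,0,0,0,0,0,0.04],[14,0,0,0,0,0,0],[14,0,0,0,0,0,0.05],[14,0,0,0,0,0,0.05],[14,0,0,0,0,0,0.05],[14,0,0,0,0,0,0.03],[14,0,0,0,0,0,0]])

```text
time: 12.95
tool_pos: [569.1, -92.2, 120.9]
tcp_rot: [-179.9, 0.1, 136.2]
ft_force: [0.2, -0.4, -0.2]
finger_gap: 19.6
```

```bash
python3 aim.py 569.2 -91.2 120 131.6
```

```text
t 12.95 [569.1 -92.2 120.9] [-1.7995e+02  1.4000e-01  1.3616e+02] F [ 0.2 -0.4 -0.2] T [ 0.1   0.   -0.55] gap 19.6
shift tool [0.6 0.7 0.9] rot [-0.0008  0.0024  0.0796]
```

servo_tool(motion=[[14,0,0,0,0,0,0.05],[14,0,0,0,0,0,0.02],[14,0,0,0,0,0,0],[14,0,0,0,0,0,0],[14,0,0,0,0,0,0]])

```text
time: 13.45
tool_pos: [569.1, -92.2, 120.9]
tcp_rot: [-180.0, 0.1, 132.4]
ft_force: [-0.7, -0.1, 0.3]
finger_gap: 19.4
```

```bash
python3 aim.py 569.2 -91.2 120 131.6
```

```text
t 13.45 [569.1 -92.2 120.9] [-1.7997e+02  1.2000e-01  1.3240e+02] F [-0.7 -0.1  0.3] T [ 0.11 -0.03 -0.4 ] gap 19.4
shift tool [0.7 0.8 0.9] rot [-0.0005  0.0022  0.014 ]
```

servo_tool(motion=[[14,0,0,0,0,0,0.014],[14,0,0,0,0,0,0],[14,0,0,0,0,0,0],[14,0,0,0,0,0,0]])

```text
time: 13.85
tool_pos: [569.1, -92.2, 120.9]
tcp_rot: [-180.0, 0.1, 131.6]
ft_force: [-1.3, -0.6, 0.1]
finger_gap: 19.6
```

```bash
python3 aim.py 569.2 -91.2 120 131.6; python3 - <<'E'
import cv2
from bench import *
a=snapshot('scene')[185:275,180:300];w=snapshot('wrist')
cv2.imwrite('pics/w6.png',cv2.resize(w,(768,576),interpolation=cv2.INTER_CUBIC))
cv2.imwrite('pics/s6.png',cv2.resize(a,None,fx=6,fy=6,interpolation=cv2.INTER_CUBIC))
E
```

```text
t 13.85 [569.1 -92.2 120.9] [-1.7997e+02  1.2000e-01  1.3161e+02] F [-1.3 -0.6  0.1] T [ 0.13  0.03 -0.22] gap 19.6
shift tool [0.7 0.8 0.9] rot [-0.0005  0.0021  0.0002]
```

View pics/w6.png

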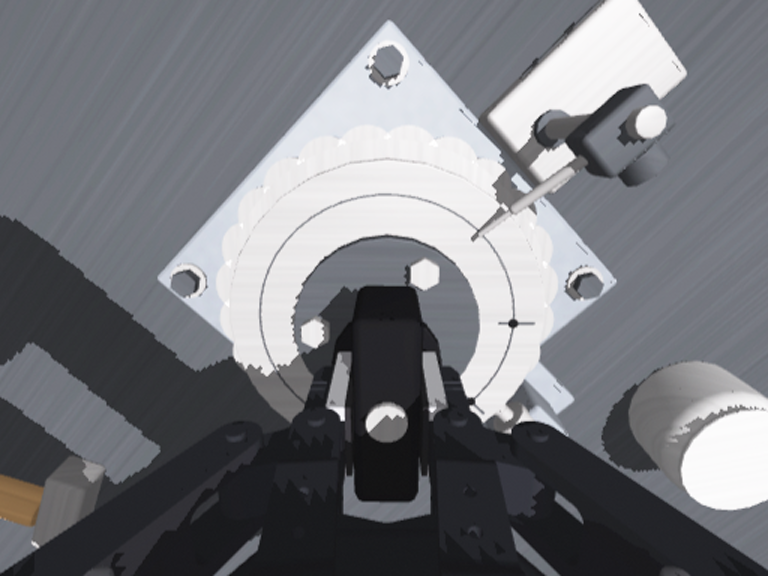

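View pics/s6.png

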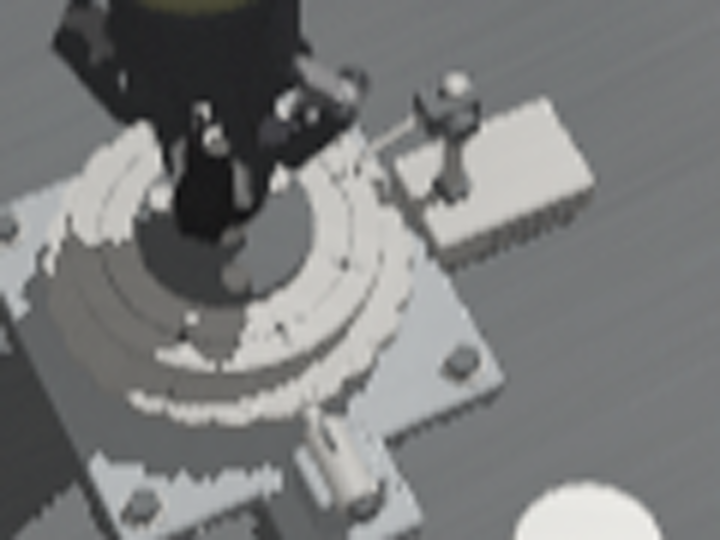

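The wrist view shows the bar held between the pads, with its axis vertical in the image. The plate corner at (388,20) has edges running symmetrically to (160,280) and (617,285), so the bar is at 45° to the plate. Both views still show the block flush and upright.

```bash
python3 -c "
from bench import *
print(hand_in())"
```

```text
the job is handed in; nothing more can be done
None
```

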